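Set the length stop to a ukulele neck blank

TASK

On the length jig, take the stop with the tall square grip and slide it along its rail until the middle of its grip is level with the square end of the neck blank. Leave the stop with the low round knob where it is.

Things in the scene. Friction and masses are not known exactly. Their poses are not given: they have to be found in the camera images.
- tall_stop_top (a point): Top centre of the tall stop's grip: upright dark wood block, 28 mm across the rail, 20 along, 50 tall, free all round above its steel carriage (36 x 44 x 8). The point is 90 mm above the bench; y runs along the rail, z up. It slides at about 2 N, stays where left. Its aluminium rail (40 wide, 295 long, 14 high, on an 18 mm board) is either of two, 140 mm apart, beside the neck blank
- square_end (a point): Middle of the top edge of the neck blank's square end: pale wood bar fixed midway between the rails and parallel to them, 46 mm wide, 22 thick, 281 long, top 40 mm above the bench. Its other end is a headstock 70 mm wide with four dark holes. y points along the rails, out of the square end; z up. Level: the tall stop's top point is at 0 along this y (it stays 70 mm aside in x)
- tall_stop (a joint): Position of the tall stop along its rail, 0 to 0.22 m, growing along the y axis of square_end. It starts at 0 to 0.05 m; the level position lies within 0.10 to 0.20 m
- low_stop_top (a point): Top centre of the other stop, to be left alone: the same carriage, on the other rail, with a low round dark wood knob, 30 mm in diameter and 20 mm tall, its top 60 mm above the bench

How it is judged:
At the end, for the whole second after the job is handed in: The middle of the tall stop's grip is level, along the rail, with the square end of the neck blank to within 12 mm and at rest, and the low stop is within 10 mm of where it began (y of tall_stop_top in the frame of square_end between -0.012 and 0.012 m and velocity of joint tall_stop between -0.005 and 0.005 m/s and distance of low_stop_top from where it was at the start of the episode below 0.01 m); the robot touches nothing.
It fails at once if the low stop is slid more than 15 mm (distance of low_stop_top from where it was at the start of the episode above 0.015 m).
It also fails if it takes over 34 s, if anything falls off the work surface, if the arm or the gripper's body presses on something with over 40 N, if the wrist force passes 120 N, or if a joint passes its speed limit or range.

ROBOT

A 6-joint arm with a two-finger parallel gripper is mounted at the origin on the work surface. World frame = base frame: x ahead of the robot, y to its left, z up, the work surface at z = 0. Lengths are in m, angles in rad, forces in N, time in s.
With the tool pointing down it reaches from about 0.35 to 0.725 m from the base axis. Payload 4.3 kg.
Tool frame: the origin (TCP) lies midway between the tips of the shut fingers; the grasp point (between the pads) lies 19 mm behind it; z points along the fingers, y is the line along which they close (so a half turn about z gives the same grasp; the last joint's range is limited). The gripper opens to 85 mm and grips with 20 to 120 N. Pads are 22 mm wide; open, the fingers measure 114 mm over their backs; the gripper's body (76 mm by 85 mm) begins 54 mm behind the grasp point. The pads swing forward as they close: fully open they stand 13 mm farther back than shut.
Start: joints at [1.163, 0.377, 0.081, 1.274, 0, 1.46], TCP at [0.169, 0.55, 0.231] pointing down, gripper open.
Joint ranges: [-2.72, 2.72], [-0.84, 1.66], [-1.02, 1.22], [-1.77, 2.12], [-1.37, 1.28], [-3.14, 3.14]. Speed limits (rad/s): [2.57, 2.57, 3.14, 3.14, 3.14, 3.14].

INTERFACE

Orientations are given as a unit quaternion [x, y, z, w].
In Python, from cell import status, eyes, workorder gives the robot as it stands. The module is installed in compiled form; this text tells all that it offers.
- The arm moves only by the tool arm_command, never from a script. Its argument "increments" is a list of rows, each an object of numbers: "x", "y", "z": the shift along the world's x, y, z in mm; "rx", "ry", "rz": the turn, a rotation vector about the world's x, y, z in rad. In form: [{"x": .., "y": .., "z": .., "rx": .., "ry": .., "rz": ..}, ...]. A call has 1 to 12 rows; each row shifts and turns the commanded pose from where the row before left it; what a row does not reach is not made up. A row lasts 1/12 s, in which the tool goes at most 41.7 mm and 7.16 degrees, less where a joint would pass 70% of its speed; a pose out of reach is approached as far as the arm can. A call with a gripper value outside its range is refused whole. "jaw" is the opening, from 0 (shut) to 1 (fully open), set as the call begins (left out, the last holds). The fingers move at their own pace and stop on an object; the grip force is fixed at half the most. Time passes only in rows, so rows that do not move let the fingers close. It gives the time, the measured TCP pose, the force, the opening and the grip force at its end, in the units of the state.
- status.read_state(): the state, without advancing time (a new reading comes with each control period).
- eyes.grab_frame(name): name is "side" or "top"; returns the picture (420x560x3 uint8, red, green, blue); there is no depth.
- eyes.get_calibration(name): a dict with "fx", "fy", "cx", "cy" (pixels), "eye" and "attitude" of the camera in the world. Camera axes: x right, y down, z forward; pixel columns grow to the right and rows downward; lengths in m; the calibration is good to about 2 mm. A picture is of the moment at which its call begins. get_calibration takes no time and is no camera call.
- workorder.sign_off(): hands the job in; it is judged then, once.
The state is a dict: "time": time; "joint_positions": joint angles; "joint_velocities": joint speeds; "joint_torque": joint torques, N m; "eef_pos": TCP position; "orientation": TCP orientation; "force": force on the tool from outside, world axes, zero at the start; "ft_torque": the same for the moment, N m; "finger_gap": finger opening in m; "grasp_force": force on a finger pad.
Only numpy, scipy, OpenCV 4.12 (cv2) and the standard library are available. Lean on these libraries where they do the work, as an engineer would, in place of code of your own. Each camera call takes 0.05 s, during which the arm holds its last target. There are 200 camera calls.

## Working session

There is one attempt and no reset: what is moved stays moved. The work goes in short steps, Python scripts to look and compute and a tool call to move; the robot and the scene stay as the last step left them, time stands still between calls to the robot, and variables do not carry over. Pictures are saved under pics/ and viewed, at most 10 in all, crops included, and the job is handed in when it is done.

Besides the shell and the picture viewer there is one more tool, called after "Request:" as name(argument=value, ...), one argument or row to a line, values as JSON. arm_command: Moves the arm, as the interface text tells. Its arguments: {"type":"object","properties":{"increments":{"type":"array"},"jaw":{"type":"number"}},"required":["increments"]}

```bash
mkdir -p pics; cat > h.py <<'E'
import numpy as np,cv2
from cell import status,eyes,workorder
from scipy.spatial.transform import Rotation as R
def ray(n,u,v):
    c=eyes.get_calibration(n);a=np.array(c["attitude"],float)
    M=R.from_quat(a).as_matrix() if a.size==4 else a.reshape(3,3)
    return np.array(c["eye"],float),M@np.array([(u-c["cx"])/c["fx"],(v-c["cy"])/c["fy"],1.])
def onz(n,u,v,z):
    e,d=ray(n,u,v);return e+d*(z-e[2])/d[2]
def tri(a,b):
    (e,d),(f,g)=ray("top",*a),ray("side",*b)
    s=np.linalg.lstsq(np.c_[d,-g],f-e,rcond=None)[0]
    p,q=e+d*s[0],f+g*s[1];return (p+q)/2,np.linalg.norm(p-q)
E
python3 - <<'E'
from h import *
for n in("top","side"):
    cv2.imwrite(f"pics/{n}0.png",eyes.grab_frame(n)[:,:,::-1]);print(eyes.get_calibration(n))
print(status.read_state())
E
```

```text
{'fx': 545.3247088702881, 'fy': 545.3247088702881, 'cx': 282.94743082798476, 'cy': 211.36726135032475, 'eye': array([0.45195993, 0.0017381 , 0.821367  ]), 'attitude': array([ 0.71427262, -0.69348089,  0.06781483, -0.06557455])}
{'fx': 450.53357468172385, 'fy': 450.53357468172385, 'cx': 279.5585901655142, 'cy': 207.9443164063086, 'eye': array([0.2827593 , 0.45817342, 0.44588966]), 'attitude': array([-0.23709453,  0.84305093, -0.46678973,  0.12312054])}
{'time': 0.1, 'joint_positions': array([ 1.16270810e+00,  3.77999248e-01,  7.97875594e-02,  1.27439951e+00,
       -6.83498365e-06,  1.46048400e+00]), 'joint_velocities': array([-0.00042914, -0.00281999,  0.0022889 , -0.00045415, -0.00071862,
       -0.00066918]), 'joint_torque': array([ 1.08154065e-03, -4.64694035e+01,  2.70582998e+01,  1.20064555e-02,
       -1.49682551e-04,  1.01286122e-05]), 'eef_pos': array([0.16847509, 0.5491624 , 0.2304599 ]), 'orientation': array([ 1.48338412e-01,  9.88936243e-01, -8.78000239e-04, -2.29279696e-04]), 'force': array([-0.9423784 ,  0.29442601, -0.70428241]), 'ft_torque': array([-0.00731656, -0.02261887, -0.01403555]), 'grasp_force': 0.0, 'finger_gap': 0.08566088099937329}
```

View pics/top0.png

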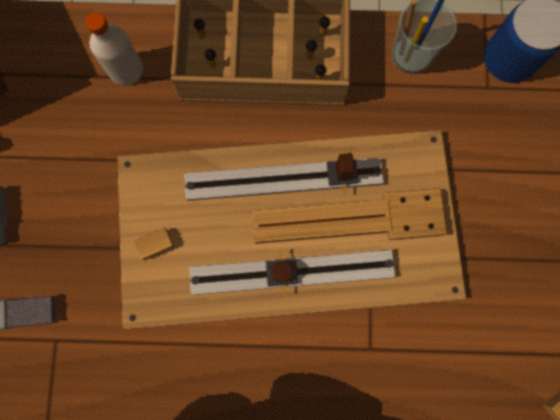

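View pics/side0.png

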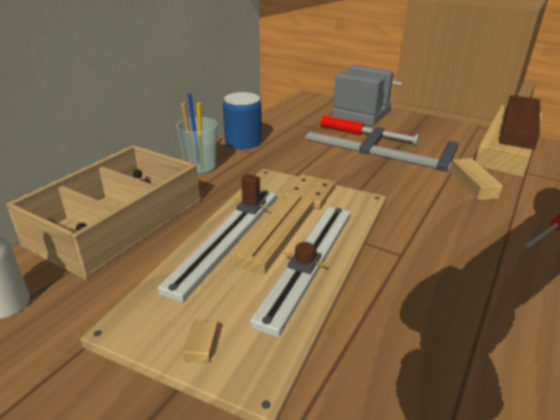

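The top view shows the tall stop on the far rail with its grip at about (345,165), the low knob at (283,271), and the blank's square end at about (253,227). In the side view the grip top is at about (251,180) and the square end at about (253,258). I'll zoom in on both.

```bash
python3 - <<'E'
from h import *
a=cv2.imread("pics/top0.png")[130:310,180:460];b=cv2.imread("pics/side0.png")[160:290,220:360]
a=cv2.resize(a,None,fx=2.8,fy=2.8,interpolation=3);b=cv2.resize(b,None,fx=4.5,fy=4.5,interpolation=3)
cv2.imwrite("pics/a.png",cv2.convertScaleAbs(a,alpha=1.6));cv2.imwrite("pics/b.png",cv2.convertScaleAbs(b,alpha=1.6))
E
```

```text
(no output)
```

View pics/a.png

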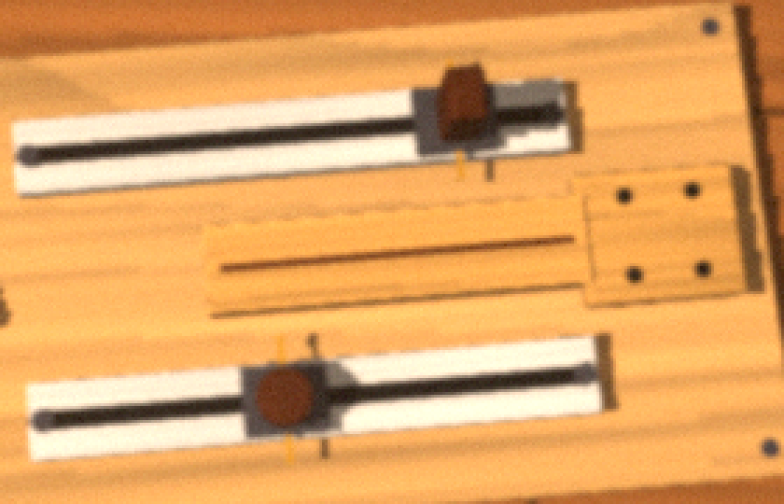

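View pics/b.png

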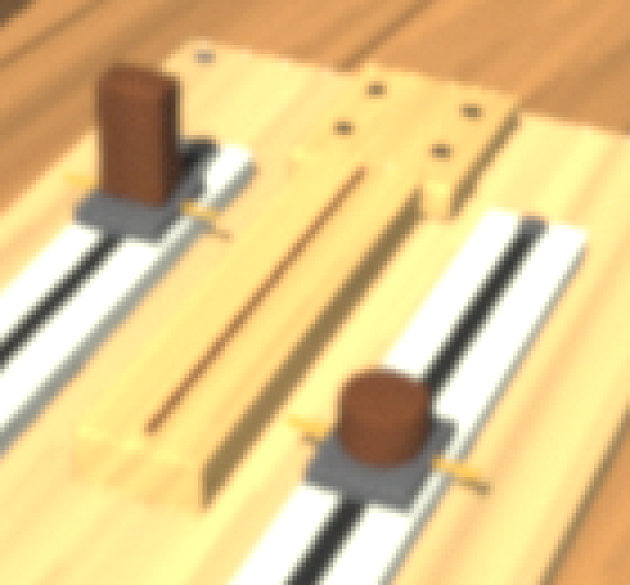

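The zoomed views give these crop pixels.
- **Top view:** grip top centre ≈ (463,95), square-end edge from (205,226) to (211,314), slot pins at (28,155) and (556,115).
- **Side view:** grip top centre ≈ (139,80), square-end top corners (75,432) and (205,462).

```bash
python3 - <<'E'
from h import *
A=lambda u,v:(180+(u+.5)/2.8-.5,130+(v+.5)/2.8-.5)
B=lambda u,v:(220+(u+.5)/4.5-.5,160+(v+.5)/4.5-.5)
T=tri(A(463,95),B(139,80));print("grip top",T)
S1=tri(A(205,226),B(75,432));S2=tri(A(211,314),B(205,462));print("sq",S1,S2,np.linalg.norm(S1[0]-S2[0]))
r=onz("top",*A(28,155),.032)-onz("top",*A(556,115),.032);print("rail",r,np.linalg.norm(r))
lo=onz("top",*A(42,420),.032)-onz("top",*A(586,373),.032);print(lo)
y=r/np.linalg.norm(r)+lo/np.linalg.norm(lo);y[2]=0;y/=np.linalg.norm(y);x=np.array([y[1],-y[0],0])
g=onz("top",*A(463,95),.09);s=onz("top",*A(208,270),.04);print("top-only",g,s,(g-s)@y,(g-s)@x)
g=onz("side",*B(139,80),.09);s=onz("side",*B(140,447),.04);print("side-only",g,s,(g-s)@y,(g-s)@x)
d=T[0]-(S1[0]+S2[0])/2;print("tri",y,np.arctan2(-y[0],y[1]),d@y,d@x)
E
```

```text
grip top (array([ 0.66055701, -0.08367029,  0.0894085 ]), np.float64(0.0034335246515854916))
sq (array([0.60042235, 0.04454696, 0.03614061]), np.float64(0.004055025854755949)) (array([0.55362998, 0.03951654, 0.04033559]), np.float64(0.00390537610911333)) 0.047248585294907115
rail [-0.03051123  0.28046225  0.        ] 0.28211701637192715
[-0.03241375  0.2797538   0.        ]
top-only [ 0.66196061 -0.08283268  0.09      ] [0.57835104 0.04283664 0.04      ] -0.13421676707273986 0.06905936298487589
side-only [ 0.65810558 -0.08307465  0.09      ] [0.57346836 0.04320256 0.04      ] -0.13493557099332673 0.07001274037056665
tri [-0.11162381  0.99375053  0.        ] 0.11185691998893382 -0.13424049537223717 0.0689774824914817
```

The checks agree: grip top height is 0.089, square edge 47 mm wide, offset 69 to 70 mm, so the stop needs to slide 134.5 mm along (-0.112, 0.994). I'll go above the grip and close along the rail.

Request:
arm_command(
  increments=[
    {"x": 10,"y": -13,"rz": 0.034},
    {"x": 20,"y": -26,"rz": 0.034},
    {"x": 20,"y": -26,"rz": 0.034},
    {"x": 20,"y": -26,"rz": 0.034},
    {"x": 20,"y": -26,"rz": 0.034},
    {"x": 20,"y": -26,"rz": 0.034},
    {"x": 20,"y": -26,"rz": 0.034},
    {"x": 20,"y": -26,"rz": 0.034},
    {"x": 20,"y": -26,"rz": 0.034},
    {"x": 20,"y": -26,"rz": 0.034},
    {"x": 20,"y": -26,"rz": 0.034},
    {"x": 20,"y": -26,"rz": 0.035},
  ],
  jaw=1,
)

```text
$.increments[0]: bad value
```

Request:
arm_command(
  increments=[
    {"x": 20,"y": -26},
    {"x": 20,"y": -26},
    {"x": 20,"y": -26},
    {"x": 20,"y": -26},
    {"x": 20,"y": -26},
    {"x": 20,"y": -26},
    {"x": 20,"y": -26},
    {"x": 20,"y": -26},
    {"x": 20,"y": -26},
    {"x": 20,"y": -26},
    {"x": 20,"y": -26},
    {"x": 20,"y": -26},
  ],
)

```text
$.increments[0]: bad value
```

Request:
arm_command(
  increments=[
    {"x": 10,"y": -13,"z": 0,"rx": 0,"ry": 0,"rz": 0.034},
    {"x": 20,"y": -26,"z": 0,"rx": 0,"ry": 0,"rz": 0.034},
    {"x": 20,"y": -26,"z": 0,"rx": 0,"ry": 0,"rz": 0.034},
    {"x": 20,"y": -26,"z": 0,"rx": 0,"ry": 0,"rz": 0.034},
    {"x": 20,"y": -26,"z": 0,"rx": 0,"ry": 0,"rz": 0.034},
    {"x": 20,"y": -26,"z": 0,"rx": 0,"ry": 0,"rz": 0.034},
    {"x": 20,"y": -26,"z": 0,"rx": 0,"ry": 0,"rz": 0.034},
    {"x": 20,"y": -26,"z": 0,"rx": 0,"ry": 0,"rz": 0.034},
    {"x": 20,"y": -26,"z": 0,"rx": 0,"ry": 0,"rz": 0.034},
    {"x": 20,"y": -26,"z": 0,"rx": 0,"ry": 0,"rz": 0.034},
    {"x": 20,"y": -26,"z": 0,"rx": 0,"ry": 0,"rz": 0.034},
    {"x": 20,"y": -26,"z": 0,"rx": 0,"ry": 0,"rz": 0.035},
  ],
  jaw=1,
)

```text
time: 1.1
eef_pos: [0.3991, 0.2492, 0.231]
orientation: [-0.056, 0.998, -0.0, -0.0]
force: [0.4, -0.3, -0.5]
finger_gap: 0.0853
grasp_force: 0.0
```

Request:
arm_command(
  increments=[
    {"x": 22,"y": -28,"z": 0,"rx": 0,"ry": 0,"rz": 0},
    {"x": 22,"y": -28,"z": 0,"rx": 0,"ry": 0,"rz": 0},
    {"x": 22,"y": -28,"z": 0,"rx": 0,"ry": 0,"rz": 0},
    {"x": 22,"y": -28,"z": 0,"rx": 0,"ry": 0,"rz": 0},
    {"x": 22,"y": -28,"z": 0,"rx": 0,"ry": 0,"rz": 0},
    {"x": 22,"y": -28,"z": 0,"rx": 0,"ry": 0,"rz": 0},
    {"x": 22,"y": -28,"z": 0,"rx": 0,"ry": 0,"rz": 0},
    {"x": 22,"y": -28,"z": 0,"rx": 0,"ry": 0,"rz": 0},
    {"x": 22,"y": -28,"z": 0,"rx": 0,"ry": 0,"rz": 0},
    {"x": 22,"y": -28,"z": 0,"rx": 0,"ry": 0,"rz": 0},
    {"x": 22,"y": -28,"z": 0,"rx": 0,"ry": 0,"rz": 0},
    {"x": 17,"y": -22,"z": 0,"rx": 0,"ry": 0,"rz": 0},
  ],
)

```text
time: 2.1
eef_pos: [0.6586, -0.0817, 0.2304]
orientation: [-0.055, 0.998, -0.0, -0.0]
force: [0.3, -0.6, -0.2]
finger_gap: 0.0856
grasp_force: 0.0
```

Request:
arm_command(
  increments=[
    {"x": 0,"y": 0,"z": -25,"rx": 0,"ry": 0,"rz": 0},
    {"x": 0,"y": 0,"z": -25,"rx": 0,"ry": 0,"rz": 0},
    {"x": 0,"y": 0,"z": -25,"rx": 0,"ry": 0,"rz": 0},
    {"x": 0,"y": 0,"z": -25,"rx": 0,"ry": 0,"rz": 0},
    {"x": 0,"y": 0,"z": 0,"rx": 0,"ry": 0,"rz": 0},
    {"x": 0,"y": 0,"z": 0,"rx": 0,"ry": 0,"rz": 0},
  ],
)

```text
time: 2.6
eef_pos: [0.6558, -0.0789, 0.1295]
orientation: [-0.056, 0.998, 0.001, -0.002]
force: [0.1, 0.8, 0.4]
finger_gap: 0.0854
grasp_force: 0.0
```

```bash
python3 - <<'E'
from h import *
b=eyes.grab_frame("side")[100:310,180:400,::-1]
cv2.imwrite("pics/c.png",cv2.convertScaleAbs(cv2.resize(b,None,fx=2.8,fy=2.8,interpolation=3),alpha=1.6))
E
```

```text
(no output)
```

View pics/c.png

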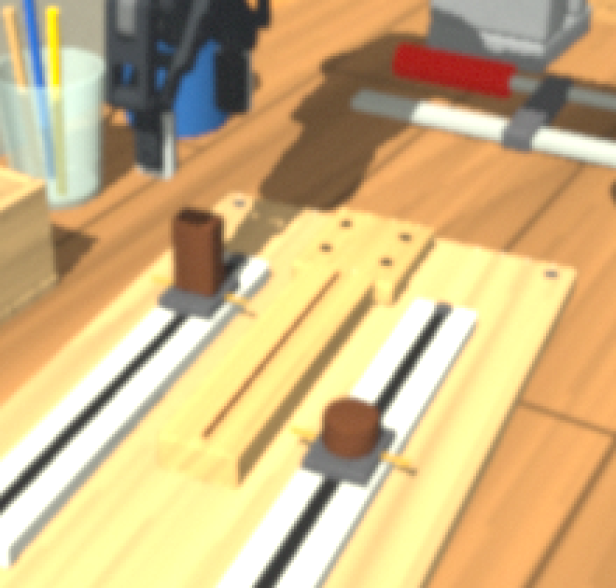

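The side view shows the gripper above the stop: near finger tip at (155,172) in the crop, grip top at about (197,216), nothing touched. I'll check the tip projection numerically.

```bash
python3 - <<'E'
from h import *
s=status.read_state();p=s["eef_pos"];print(p)
c=eyes.get_calibration("side");M=R.from_quat(c["attitude"])
y=np.array([-.1116,.9938,0])
for k in(1,-1):
    q=M.inv().apply(p+y*.05*k+[0,0,.013]-c["eye"]);print(((c["fx"]*q[0]/q[2]+c["cx"]-180)*2.8,(c["fy"]*q[1]/q[2]+c["cy"]-100)*2.8))
print(onz("side",180+197/2.8,100+216/2.8,.09))
E
```

```text
[ 0.65738222 -0.07918464  0.13154933]
(np.float64(148.7843143785149), np.float64(170.07967503473967))
(np.float64(231.9168850086659), np.float64(102.97397016895208))
[ 0.65878431 -0.08365589  0.09      ]
```

Request:
arm_command(
  increments=[
    {"x": 3,"y": -4,"z": -15,"rx": 0,"ry": 0,"rz": 0},
    {"x": 0,"y": 0,"z": -15,"rx": 0,"ry": 0,"rz": 0},
    {"x": 0,"y": 0,"z": -15,"rx": 0,"ry": 0,"rz": 0},
    {"x": 0,"y": 0,"z": -15,"rx": 0,"ry": 0,"rz": 0},
    {"x": 0,"y": 0,"z": -14,"rx": 0,"ry": 0,"rz": 0},
    {"x": 0,"y": 0,"z": 0,"rx": 0,"ry": 0,"rz": 0},
    {"x": 0,"y": 0,"z": 0,"rx": 0,"ry": 0,"rz": 0},
    {"x": 0,"y": 0,"z": 0,"rx": 0,"ry": 0,"rz": 0},
  ],
)

```text
time: 3.32
eef_pos: [0.6623, -0.0836, 0.0597]
orientation: [-0.056, 0.998, -0.0, 0.002]
force: [0.3, -0.2, 0.4]
finger_gap: 0.0853
grasp_force: 0.0
```

Request:
arm_command(
  increments=[
    {"x": 0,"y": 0,"z": 0,"rx": 0,"ry": 0,"rz": 0},
    {"x": 0,"y": 0,"z": 0,"rx": 0,"ry": 0,"rz": 0},
    {"x": 0,"y": 0,"z": 0,"rx": 0,"ry": 0,"rz": 0},
    {"x": 0,"y": 0,"z": 0,"rx": 0,"ry": 0,"rz": 0},
    {"x": 0,"y": 0,"z": 0,"rx": 0,"ry": 0,"rz": 0},
    {"x": 0,"y": 0,"z": 0,"rx": 0,"ry": 0,"rz": 0},
    {"x": 0,"y": 0,"z": 0,"rx": 0,"ry": 0,"rz": 0},
    {"x": 0,"y": 0,"z": 0,"rx": 0,"ry": 0,"rz": 0},
    {"x": 0,"y": 0,"z": 0,"rx": 0,"ry": 0,"rz": 0},
    {"x": 0,"y": 0,"z": 0,"rx": 0,"ry": 0,"rz": 0},
  ],
  jaw=0,
)

```text
time: 4.15
eef_pos: [0.6608, -0.0835, 0.0577]
orientation: [-0.056, 0.998, -0.0, 0.0]
force: [-1.5, -1.0, 4.1]
finger_gap: 0.0192
grasp_force: 59.2
```

Gripped: the gap is about 20 mm, as it should be. Now the slide.

Request:
arm_command(
  increments=[
    {"x": -0.6,"y": 5,"z": 0,"rx": 0,"ry": 0,"rz": 0},
    {"x": -1.1,"y": 10,"z": 0,"rx": 0,"ry": 0,"rz": 0},
    {"x": -1.7,"y": 15,"z": 0,"rx": 0,"ry": 0,"rz": 0},
    {"x": -1.7,"y": 15,"z": 0,"rx": 0,"ry": 0,"rz": 0},
    {"x": -1.7,"y": 15,"z": 0,"rx": 0,"ry": 0,"rz": 0},
    {"x": -1.7,"y": 15,"z": 0,"rx": 0,"ry": 0,"rz": 0},
    {"x": -1.7,"y": 15,"z": 0,"rx": 0,"ry": 0,"rz": 0},
    {"x": -1.7,"y": 15,"z": 0,"rx": 0,"ry": 0,"rz": 0},
    {"x": -1.7,"y": 15,"z": 0,"rx": 0,"ry": 0,"rz": 0},
    {"x": -1.1,"y": 10,"z": 0,"rx": 0,"ry": 0,"rz": 0},
    {"x": -0.4,"y": 3.6,"z": 0,"rx": 0,"ry": 0,"rz": 0},
    {"x": 0,"y": 0,"z": 0,"rx": 0,"ry": 0,"rz": 0},
  ],
)

```text
time: 5.15
eef_pos: [0.6452, 0.0536, 0.0577]
orientation: [-0.057, 0.998, 0.001, 0.0]
force: [-1.3, 0.9, 6.2]
finger_gap: 0.0192
grasp_force: 59.6
```

Request:
arm_command(
  increments=[
    {"x": 0,"y": 0,"z": 0,"rx": 0,"ry": 0,"rz": 0},
    {"x": 0,"y": 0,"z": 0,"rx": 0,"ry": 0,"rz": 0},
    {"x": 0,"y": 0,"z": 0,"rx": 0,"ry": 0,"rz": 0},
    {"x": 0,"y": 0,"z": 0,"rx": 0,"ry": 0,"rz": 0},
  ],
)

```text
time: 5.48
eef_pos: [0.6453, 0.0531, 0.0577]
orientation: [-0.056, 0.998, 0.001, 0.0]
force: [-1.2, 1.8, 5.8]
finger_gap: 0.0192
grasp_force: 59.6
```

Request:
arm_command(
  increments=[
    {"x": 0.3,"y": -2.5,"z": 0,"rx": 0,"ry": 0,"rz": 0},
    {"x": 0,"y": 0,"z": 0,"rx": 0,"ry": 0,"rz": 0},
    {"x": 0,"y": 0,"z": 0,"rx": 0,"ry": 0,"rz": 0},
    {"x": 0,"y": 0,"z": 0,"rx": 0,"ry": 0,"rz": 0},
  ],
)

```text
time: 5.82
eef_pos: [0.6456, 0.0503, 0.0577]
orientation: [-0.056, 0.998, 0.001, 0.0]
force: [-0.6, 0.8, 5.5]
finger_gap: 0.0188
grasp_force: 59.6
```

Request:
arm_command(
  increments=[
    {"x": 0,"y": 0,"z": 0,"rx": 0,"ry": 0,"rz": 0},
    {"x": 0,"y": 0,"z": 0,"rx": 0,"ry": 0,"rz": 0},
    {"x": 0,"y": 0,"z": 0,"rx": 0,"ry": 0,"rz": 0},
    {"x": 0,"y": 0,"z": 0,"rx": 0,"ry": 0,"rz": 0},
    {"x": 0,"y": 0,"z": 0,"rx": 0,"ry": 0,"rz": 0},
    {"x": 0,"y": 0,"z": 0,"rx": 0,"ry": 0,"rz": 0},
    {"x": 0,"y": 0,"z": 0,"rx": 0,"ry": 0,"rz": 0},
    {"x": 0,"y": 0,"z": 0,"rx": 0,"ry": 0,"rz": 0},
    {"x": 0,"y": 0,"z": 0,"rx": 0,"ry": 0,"rz": 0},
    {"x": 0,"y": 0,"z": 0,"rx": 0,"ry": 0,"rz": 0},
  ],
  jaw=1,
)

```text
time: 6.65
eef_pos: [0.6459, 0.0478, 0.0574]
orientation: [-0.056, 0.998, 0.0, 0.0]
force: [0.5, -1.1, -0.2]
finger_gap: 0.085
grasp_force: 0.0
```

Request:
arm_command(
  increments=[
    {"x": 0,"y": 0,"z": 15,"rx": 0,"ry": 0,"rz": 0},
    {"x": 0,"y": 0,"z": 20,"rx": 0,"ry": 0,"rz": 0},
    {"x": 0,"y": 0,"z": 25,"rx": 0,"ry": 0,"rz": 0},
    {"x": 0,"y": 0,"z": 25,"rx": 0,"ry": 0,"rz": 0},
    {"x": 0,"y": 0,"z": 25,"rx": 0,"ry": 0,"rz": 0},
    {"x": 0,"y": 0,"z": 25,"rx": 0,"ry": 0,"rz": 0},
    {"x": 0,"y": 0,"z": 20,"rx": 0,"ry": 0,"rz": 0},
    {"x": 0,"y": 0,"z": 20,"rx": 0,"ry": 0,"rz": 0},
    {"x": 0,"y": 0,"z": 0,"rx": 0,"ry": 0,"rz": 0},
    {"x": 0,"y": 0,"z": 0,"rx": 0,"ry": 0,"rz": 0},
  ],
)

```text
time: 7.48
eef_pos: [0.6469, 0.0478, 0.2336]
orientation: [-0.056, 0.998, -0.0, 0.002]
force: [-0.8, 0.3, -0.2]
finger_gap: 0.0853
grasp_force: 0.0
```

```bash
python3 - <<'E'
from h import *
b=eyes.grab_frame("side")[160:290,200:340,::-1]
cv2.imwrite("pics/d.png",cv2.convertScaleAbs(cv2.resize(b,None,fx=4.5,fy=4.5,interpolation=3),alpha=1.6))
E
```

```text
(no output)
```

View pics/d.png

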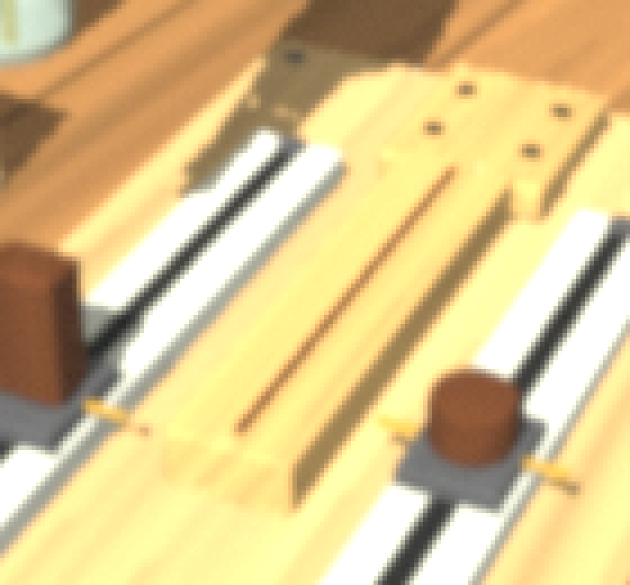

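The stop now stands beside the square end and the low knob hasn't moved, but the crop cuts the grip off. I'll take one wider crop.

```bash
python3 - <<'E'
from h import *
b=eyes.grab_frame("side")[190:290,170:310,::-1]
cv2.imwrite("pics/e.png",cv2.convertScaleAbs(cv2.resize(b,None,fx=5,fy=5,interpolation=3),alpha=1.6))
E
```

```text
(no output)
```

View pics/e.png

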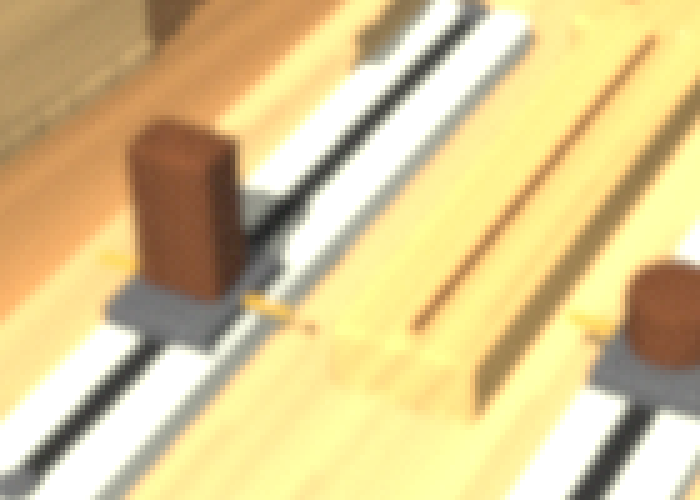

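The grip's top face is centred at about (184,141), and the square end's top corners are at (330,332) and (475,372). The pointer pin lies in line with that edge.

```bash
python3 - <<'E'
from h import *
B=lambda u,v:(170+(u+.5)/5-.5,190+(v+.5)/5-.5)
y=np.array([-.1116,.9938,0]);x=np.array([.9938,.1116,0])
g=onz("side",*B(184,141),.09);s=onz("side",*B(402.5,352),.04);print(g,s,(g-s)@y,(g-s)@x)
print(onz("side",*B(330,332),.04),onz("side",*B(475,372),.04))
E
```

```text
[0.64332521 0.05057424 0.09      ] [0.57288074 0.04565007 0.04      ] -0.0029679696696167735 0.07055724599044123
[0.59570414 0.04913863 0.04      ] [0.55056149 0.04223858 0.04      ]
```

The stop is level to within about 3 mm, the gripper is clear, and the low stop is undisturbed. Handing in.

```bash
python3 -c "
from cell import workorder;print(workorder.sign_off())"
```

```text
the job is handed in; nothing more can be done
None
```

The tall stop is level with the square end of the neck blank to within about 3 mm by camera measurement, the low stop looks unmoved, and the job is handed in (no verdict came back).

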